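Line up the loader flap's hinge and hold it for the pin

TASK

The blue flap of the slide loader has come off its hinge. Pick it up by its black grip and offer it up level to the loader, its steel knuckle between the loader's two knuckles so that all three holes are in line and the hinge pin could go straight through; do not force it against the loader. Finish while still holding the flap there in the air, and leave the pin and the other things on the worktop alone.

Things in the scene. Friction and masses are not known exactly. Their poses are not given: they have to be found in the camera images.
- loader: slide loader: fixed white housing 112 x 60 x 110 mm (x, y, z); origin at the centre of its underside on the worktop, z up. Its own +y side carries a steel hinge leaf (outer face at y = +34 mm) with two steel knuckles, 20 mm outside diameter, 9 mm holes along its own x axis; hole axis at y = +48 mm, z = 80 mm.
- fixed_axis (a point): middle of the gap between the loader's two knuckles, on their hole axis; x along the holes, y away from the housing, z up. The knuckles fill x = -36.5 to -14.5 and +14.5 to +36.5 mm: a 29 mm gap, open above and below, so the flap's knuckle can be let down into it from straight above with 2.5 mm play at each end.
- flap: loose blue flap, about 0.16 kg, lying level on the worktop: plate 80 x 70 x 6 mm (x, y, z), origin at the centre of the plate's underside, z up. Its steel knuckle is at its own -y side, joined by a 24 mm wide web to the plate edge (y = -35 mm). In place its x, y, z axes run along the loader's x, y, z axes and its origin is at (0, +96, 70) mm in the loader frame.
- flap_hole (a point): centre of the 9 mm hole in the flap's knuckle (flap frame 0, -48, 10 mm), x along the hole; the knuckle is 20 mm outside diameter and 24 mm long (x = -12 to +12 mm)
- flap_grip (a point): on the upright black grip in the middle of the flap (flap frame 0, 0, 34 mm): good TCP height for a grasp from above. The grip is 52 mm long along the flap's x, 12 mm thick along its y, its top 46 mm above the underside. A shelf about 0.5 m up overhangs the worktop from x = 0.59 m, with two pipettes hung at its front edge (y = 0.16 and 0.25 m).
- hinge_pin: loose brass hinge pin, 5 mm diameter, 85 mm long with a bent 16 mm head, lying on the worktop; to be left alone
- mouse: black computer mouse, 106 x 60 x 40 mm; bystander, origin under its centre
- tweezers: steel tweezers 120 x 8 x 9 mm lying on the worktop; bystander, origin under its centre
- specimen_jar: clear jar with a red screw lid, 66 mm diameter, 59 mm high; bystander, origin under its centre
- timer: white bench timer with three keys, 62 x 64 x 20 mm; bystander, origin under its centre
- slide_case: flat pale case, 76 x 87 x 18 mm; bystander, origin under its centre
- plaster_roll: roll of cream tape, 45 mm diameter, 25 mm high; bystander, origin under its centre
There are look-alikes about, which are no part of the job. Leave any purple look-alike of the flap alone.

How it is judged:
By the outcome, as a careful person would: the job done as asked, in the order asked, and still so for the second after the job is handed in, while the arm keeps its last pose, push and grip.
It also fails if it takes over 38 s, if anything falls off the work surface, if the arm or the gripper's body presses on something with over 40 N, if the wrist force passes 120 N, or if a joint passes its speed limit or range.

ROBOT

A 7-joint arm with a two-finger parallel gripper is mounted at the origin on a cart in front of the work surface, level with it; the furniture and walls round the work are solid. World frame = base frame: x ahead of the robot, y to its left, z up, the work surface at z = 0. Lengths are in mm, angles in degrees, forces in N, time in s.
With the tool pointing down it reaches from about 400 to 750 mm from the base axis. Payload 19.5 kg.
Tool frame: the origin (TCP) lies between the finger pads, 19 mm behind the fingertips; this is the grasp point; z points along the fingers, y is the line along which they close (so a half turn about z gives the same grasp; the last joint's range is limited). The gripper opens to 85 mm and grips with 20 to 120 N. Pads are 22 mm wide; open, the fingers measure 114 mm over their backs; the gripper's body (76 mm by 85 mm) begins 54 mm behind the grasp point. The pads swing forward as they close: fully open they stand 13 mm farther back than shut.
Start: joints at [64.991, 40.479, -1.581, 85.061, 1.261, 54.483, -4.326], TCP at [221.15, -530.745, 249.968] pointing down, gripper open.
Joint ranges: [-155.06, 155.06], [-18.47, 123.98], [-90, 86.84], [0, 140.48], [-83.41, 263.41], [0, 116], [-161.91, 161.91]. Speed limits (degrees/s): [108.29, 108.29, 147.25, 147.25, 172.46, 172.46, 172.46].

INTERFACE

Orientations are given as [roll, pitch, yaw] about the fixed x, y, z axes, in that order (R = Rz(yaw) Ry(pitch) Rx(roll)).
In Python, from station import r gives the robot as it stands.
- The arm moves only by the shell command python3 -m crank 'ROWS' [OPENING] [FORCE]. ROWS is JSON, a list that holds one entry, the list of rows, each a list of 6 numbers: the shift along the tool's x, y, z in mm, then the turn, a rotation vector about the tool's x, y, z in degrees. In form: [[[dx, dy, dz, rx, ry, rz], ...]]. A call has 1 to 20 rows; each row shifts and turns the commanded pose from where the row before left it, along the tool's axes as they then stand; what a row does not reach is not made up. A row lasts 1/8 s, in which the tool goes at most 62.5 mm and 10.7 degrees, less where a joint would pass 70% of its speed; a pose out of reach is approached as far as the arm can. A call with a gripper value outside its range is refused whole. OPENING is the closure, from 0 (fully open) to 1 (shut), set as the call begins (- or left out, the last holds). The fingers move at their own pace and stop on an object; FORCE is the grip in N (left out, the last holds). Time passes only in rows, so rows that do not move let the fingers close. It gives the time, the measured TCP pose, the force, the opening and the grip force at its end, in the units of the state.
- r.observe(): the state, without advancing time (a new reading comes with each control period).
- r.read_camera(name): name is "scene" or "top" or "wrist"; returns a dict with "frame" (480x640x3 uint8, red, green, blue), "vfov" (degrees; the focal length in pixels is half the picture's height over the tangent of half this angle, whatever the lens; pixels are square), "cx", "cy" (the principal point, pixels), "distortion" ([k1, k2, p1, p2, k3] as OpenCV has them; the pictures are not rectified), "world_to_cam" (4x4, takes a point from world to camera coordinates). Camera axes: x right, y down, z forward; pixel columns grow to the right and rows downward; lengths in mm; the calibration is good to about 2 mm. A picture is of the moment at which its call begins. There is no depth.
- r.close_job(): hands the job in; it is judged then, once.
The state is a dict: "time_s": time; "q": joint angles; "dq": joint speeds; "tau": joint torques, N m; "eef_pos": TCP position; "orientation": TCP orientation; "wrist_force": force on the tool from outside, world axes, zero at the start; "moment": the same for the moment, N m; "gripper_width": finger opening in mm; "grip_force": force on a finger pad.
Only numpy, scipy, OpenCV 4.12 (cv2) and the standard library are available. Lean on these libraries where they do the work, as an engineer would, in place of code of your own. Each camera call takes 0.05 s, during which the arm holds its last target. There are 200 camera calls.

## Working session

There is one attempt and no reset: what is moved stays moved. The work goes in short steps, Python scripts to look and compute and a shell command to move; the robot and the scene stay as the last step left them, time stands still between calls to the robot, and variables do not carry over. Pictures are saved under pics/ and viewed, at most 10 in all, crops included, and the job is handed in when it is done.

```bash
mkdir -p pics; python3 - <<'E'
from station import r
import cv2,numpy as np
for n in ["scene","top"]:
    c=r.read_camera(n); cv2.imwrite(f"pics/{n}0.png",c["frame"][:,:,::-1])
    print(n,c["vfov"],c["cx"],c["cy"],c["distortion"],np.round(c["world_to_cam"],3).tolist())
o=r.observe();print(o)
E
```

```text
scene 49.668573484413145 326.5759335080046 244.07509721407186 [-0.07355162  0.          0.          0.          0.        ] [[-0.844, -0.536, 0.018, 414.892], [-0.331, 0.494, -0.804, 298.041], [0.422, -0.684, -0.594, 1232.895], [0.0, 0.0, 0.0, 1.0]]
top 43.61712191038513 312.6283429400615 239.2245571969571 [-0.19758916  0.          0.          0.          0.        ] [[-0.364, -0.932, 0.003, 131.325], [-0.822, 0.319, -0.472, 486.351], [0.439, -0.174, -0.882, 1709.885], [0.0, 0.0, 0.0, 1.0]]
{'time_s': 0.1, 'q': array([64.99031261, 40.50946354, -1.58320413, 85.082531  ,  1.26015288,
       54.48397496, -4.32520974]), 'dq': array([-0.00421858, -0.01426487,  0.02683962, -0.18859009,  0.03995885,
        0.10309179,  0.05660181]), 'tau': array([ 2.19890171e-03, -8.84289336e+01,  1.23679921e+00, -2.36453837e+01,
        1.70899881e-02,  5.05039527e-03, -6.44067131e-05]), 'eef_pos': array([ 221.07695891, -530.54716889,  249.57972151]), 'orientation': array([-1.79941346e+02,  1.02269505e-03,  2.26215056e+01]), 'wrist_force': array([-0.08723992, -0.27827005,  0.0673526 ]), 'moment': array([-0.02798415,  0.02304628, -0.0176202 ]), 'grip_force': 0.0, 'gripper_width': 85.55434338334355}
```

View pics/scene0.png

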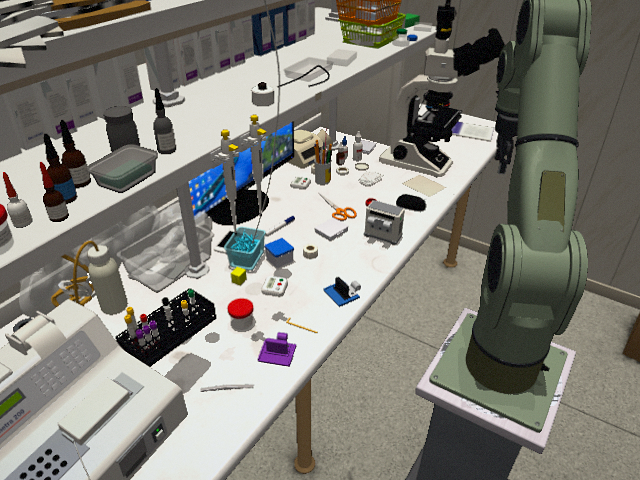

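View pics/top0.png

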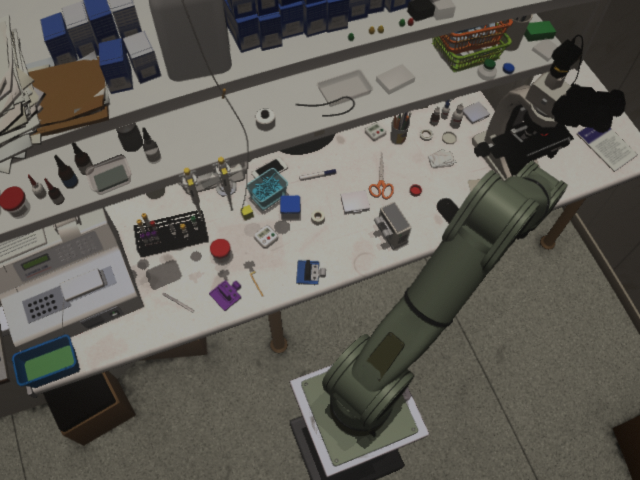

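Scene view: the blue flap with black grip is at (342,291), the purple look-alike at (277,348), and a blue box without a grip at (280,250). The loader is at (384,222). In the top view these are at (308,272), (226,294), (290,205) and (393,225). The flap fits at (342,291): blue plate, black grip, steel knuckle. I'll confirm it in one crop.

```bash
cat > h.py <<'E'
import cv2,numpy as np
from station import r
def K(c):
    f=240/np.tan(np.radians(c["vfov"]/2)); return np.array([[f,0,c["cx"]],[0,f,c["cy"]],[0,0,1.]])
def ray(c,uv):
    p=cv2.undistortPoints(np.array(uv,float).reshape(-1,1,2),K(c),np.array(c["distortion"])).reshape(-1,2)
    T=np.array(c["world_to_cam"]);R=T[:3,:3];o=-R.T@T[:3,3]
    return o,np.c_[p,np.ones(len(p))]@R
def onplane(c,uv,z):
    o,d=ray(c,uv); return o+d*((z-o[2])/d[:,2])[:,None]
def proj(c,P):
    T=np.array(c["world_to_cam"]); 
    return cv2.projectPoints(np.array(P,float).reshape(-1,1,3),cv2.Rodrigues(T[:3,:3])[0],T[:3,3],K(c),np.array(c["distortion"]))[0].reshape(-1,2)
def tri(c1,u1,c2,u2):
    o1,d1=ray(c1,[u1]);o2,d2=ray(c2,[u2]);d1=d1[0];d2=d2[0]
    s=np.linalg.lstsq(np.c_[d1,-d2],o2-o1,rcond=None)[0]
    a,b=o1+s[0]*d1,o2+s[1]*d2; return (a+b)/2,np.linalg.norm(a-b)
E
python3 - <<'E'
from h import *
s=r.read_camera("scene");t=r.read_camera("top")
def crop(c,u,v,w=40,h=30): return cv2.resize(np.ascontiguousarray(c["frame"][v-h:v+h,u-w:u+w,::-1]),(400,300),interpolation=cv2.INTER_CUBIC)
cv2.imwrite("pics/crop.png",np.vstack([np.hstack([crop(s,342,291),crop(s,384,222)]),np.hstack([crop(t,308,272),crop(t,393,225)])]))
for n,c in(("s",s),("t",t)):
    hsv=cv2.cvtColor(c["frame"],cv2.COLOR_RGB2HSV)
    u,v=(342,291) if n=="s" else (308,272)
    m=cv2.inRange(hsv,(100,120,40),(118,255,255)); k=np.zeros_like(m);k[v-30:v+30,u-40:u+40]=m[v-30:v+30,u-40:u+40]
    cs,_=cv2.findContours(k,cv2.RETR_EXTERNAL,cv2.CHAIN_APPROX_NONE)
    q=np.vstack(cs).reshape(-1,2)
    P=onplane(c,q,6)[:,:2].astype(np.float32)
    print(n,cv2.minAreaRect(P),len(q))
E
```

```text
s ((455.8271789550781, -14.595794677734375), (66.94094848632812, 82.95579528808594), 67.03535461425781) 79
t ((454.4679870605469, -18.955551147460938), (63.96846389770508, 76.14366149902344), 65.34996795654297) 84
```

View pics/crop.png

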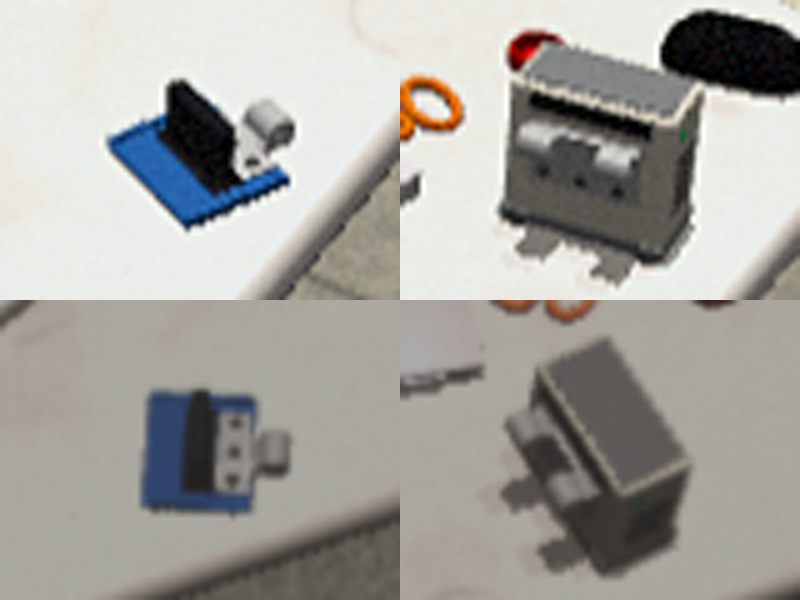

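The crop confirms it: blue plate, black upright grip, and steel knuckle pointing towards world −y at scene (393,275). The loader's knuckles face +y. I'm moving above the flap, with the tool turned to the flap's yaw.

```bash
python3 -m crank '[[[27.5,-25.5,0,0,0,0],[27.5,-25.5,0,0,0,0],[27.5,-25.5,0,0,0,0],[27.5,-25.5,0,0,0,0],[27.5,-25.5,0,0,0,0],[27.5,-25.5,0,0,0,0],[27.5,-25.5,0,0,0,0],[27.5,-25.5,0,0,0,0],[27.5,-25.5,0,0,0,0],[27.5,-25.5,0,0,0,0],[27.5,-25.5,0,0,0,0],[27.5,-25.5,0,0,0,0],[27.5,-25.5,0,0,0,0],[27.5,-25.5,0,0,0,0],[27.5,-25.5,0,0,0,0],[0,0,0,0,0,9.2],[0,0,0,0,0,9.2],[0,0,0,0,0,9.2],[0,0,0,0,0,9.2],[0,0,0,0,0,9.2]]]' 0 60
python3 - <<'E'
from h import *
w=r.read_camera("wrist");cv2.imwrite("pics/w1.png",w["frame"][:,:,::-1])
T=np.array(w["world_to_cam"]);print(w["vfov"],w["distortion"],-T[:3,:3].T@T[:3,3],T[:3,:3].round(3))
t=r.read_camera("top")
P=onplane(t,[(381,209),(394,202.6),(411,228),(398,234)],110);print(P.round(),P.mean(0),[np.degrees(np.arctan2(*(P[j]-P[i])[1::-1])) for i,j in((0,3),(1,2))])
E
```

```text
time_s: 2.7
eef_pos: [454.8, -19.0, 250.0]
orientation: [-180.0, 0.0, -23.7]
wrist_force: [-0.5, 0.3, 0.4]
gripper_width: 85.5
grip_force: 0.0
58.82016655435542 [-0.06176953  0.          0.          0.          0.        ] [527.57269011 -51.38876745 373.99743863] [[-0.401 -0.916  0.   ]
 [-0.87   0.382  0.311]
 [-0.285  0.125 -0.95 ]]
[[ 530. -298.  110.]
 [ 536. -347.  110.]
 [ 433. -358.  110.]
 [ 428. -310.  110.]] [ 481.61052263 -328.25115646  110.        ] [np.float64(-173.25795052203338), np.float64(-174.25778349873644)]
```

View pics/w1.png

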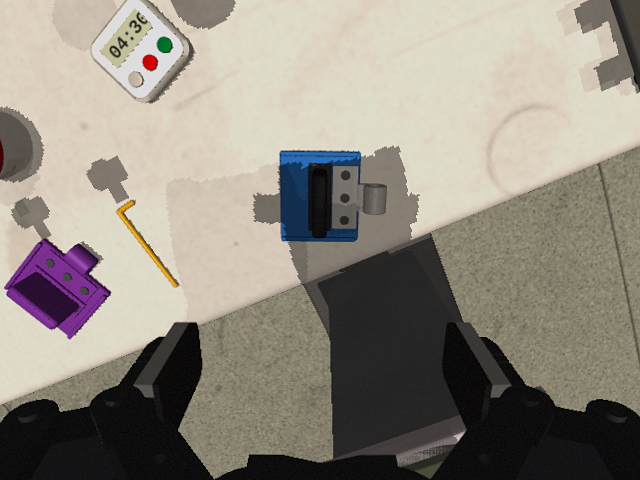

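Wrist view: the flap is upright at (320,197), its grip top spans about (319,165)–(319,237), and the knuckle is at (374,199), almost aligned with the tool. I'll measure it precisely.

```bash
cat > m.py <<'E'
from h import *
w=r.read_camera("wrist");hsv=cv2.cvtColor(w["frame"],cv2.COLOR_RGB2HSV)
m=cv2.inRange(hsv,(98,120,30),(118,255,255));m[:,:200]=0;m[:,450:]=0;m[300:]=0
q=np.vstack(cv2.findContours(m,cv2.RETR_EXTERNAL,cv2.CHAIN_APPROX_NONE)[0]).reshape(-1,2)
print("plate px",cv2.boundingRect(q),"z6",cv2.minAreaRect(onplane(w,q,6)[:,:2].astype(np.float32)))
b=cv2.inRange(hsv,(0,0,0),(180,255,45));b[:,:300]=0;b[:,335:]=0;b[:155]=0;b[245:]=0
q=np.vstack(cv2.findContours(b,cv2.RETR_EXTERNAL,cv2.CHAIN_APPROX_NONE)[0]).reshape(-1,2)
print("grip px",cv2.boundingRect(q),"z46",cv2.minAreaRect(onplane(w,q,46)[:,:2].astype(np.float32)))
# knuckle end edges rows
g=w["frame"][185:216,374].astype(int).sum(1);print(list(g))
g=w["frame"][199,350:395].astype(int).sum(1);print(list(g))
print(onplane(w,[(374,199)],20)); o=r.observe();print(o["eef_pos"],o["orientation"])
E
python3 m.py
```

```text
plate px (280, 151, 81, 91) z6 ((456.2212219238281, -17.936195373535156), (68.8718032836914, 80.54039764404297), 65.58208465576172)
grip px (308, 163, 24, 75) z46 ((461.2772216796875, -20.19626235961914), (17.719932556152344, 59.307735443115234), 65.64698791503906)
[np.int64(257), np.int64(220), np.int64(233), np.int64(292), np.int64(323), np.int64(325), np.int64(323), np.int64(328), np.int64(326), np.int64(331), np.int64(325), np.int64(327), np.int64(334), np.int64(329), np.int64(326), np.int64(331), np.int64(331), np.int64(332), np.int64(336), np.int64(336), np.int64(335), np.int64(335), np.int64(335), np.int64(343), np.int64(333), np.int64(331), np.int64(341), np.int64(291), np.int64(330), np.int64(273), np.int64(370)]
[np.int64(322), np.int64(331), np.int64(341), np.int64(338), np.int64(352), np.int64(345), np.int64(357), np.int64(286), np.int64(318), np.int64(333), np.int64(337), np.int64(344), np.int64(344), np.int64(242), np.int64(201), np.int64(222), np.int64(246), np.int64(254), np.int64(247), np.int64(263), np.int64(278), np.int64(284), np.int64(298), np.int64(318), np.int64(326), np.int64(342), np.int64(336), np.int64(314), np.int64(305), np.int64(302), np.int64(300), np.int64(284), np.int64(285), np.int64(270), np.int64(263), np.int64(230), np.int64(324), np.int64(373), np.int64(381), np.int64(382), np.int64(377), np.int64(376), np.int64(384), np.int64(383), np.int64(384)]
[[439.18473209 -61.03591077  20.        ]]
[454.77271964 -18.83247261 249.92661569] [ 1.79987183e+02  1.22075463e-02 -2.32105217e+01]
```

```bash
python3 -m crank '[[[1.3,-1.2,10,0,0,1],[0,0,20,0,0,0],[0,0,20,0,0,0],[0,0,20,0,0,0],[0,0,20,0,0,0],[0,0,20,0,0,0],[0,0,20,0,0,0],[0,0,20,0,0,0],[0,0,20,0,0,0],[0,0,10,0,0,0],[0,0,0,0,0,0]]]' 0.62
python3 - <<'E'
from h import *
w=r.read_camera("wrist");cv2.imwrite("pics/w2.png",w["frame"][:,:,::-1])
E
```

```text
time_s: 4.22
eef_pos: [456.2, -18.5, 69.6]
orientation: [180.0, 0.1, -24.4]
wrist_force: [0.8, -0.1, -0.4]
gripper_width: 32.6
grip_force: 0.0
```

View pics/w2.png

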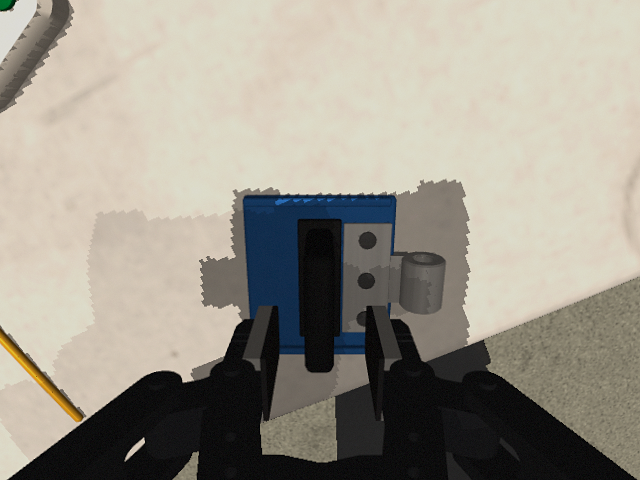

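The grip (319,295) is centred between the fingers, and they are clear of the knuckle (422,282). Going down, closing, and lifting.

```bash
python3 -m crank '[[[0,0,12,0,0,0],[0,0,12,0,0,0],[0,0,8,0,0,0],[0,0,3.5,0,0,0],[0,0,0,0,0,0]]]' && python3 -m crank '[[[0,0,0,0,0,0],[0,0,0,0,0,0],[0,0,0,0,0,0],[0,0,0,0,0,0],[0,0,0,0,0,0]]]' 1 70 && python3 -m crank '[[[0,0,-5,0,0,0],[0,0,-15,0,0,0],[0,0,-20,0,0,0],[0,0,-20,0,0,0],[0,0,-20,0,0,0],[0,0,-20,0,0,0],[0,0,-20,0,0,0],[0,0,-20,0,0,0],[0,0,0,0,0,0],[0,0,0,0,0,0]]]'
python3 - <<'E'
from h import *
w=r.read_camera("wrist");cv2.imwrite("pics/w3.png",w["frame"][:,:,::-1])
o=r.observe();print(o["eef_pos"],o["orientation"])
T=np.array(w["world_to_cam"]);print(T.round(4).tolist())
E
```

```text
time_s: 4.9
eef_pos: [456.4, -18.4, 34.4]
orientation: [180.0, 0.0, -24.4]
wrist_force: [-0.6, -0.9, 0.6]
gripper_width: 32.6
grip_force: 0.0
time_s: 5.52
eef_pos: [456.6, -18.4, 34.9]
orientation: [-180.0, -0.0, -24.4]
wrist_force: [-0.4, -0.3, 7.1]
gripper_width: 10.9
grip_force: 69.0
time_s: 6.78
eef_pos: [456.2, -18.3, 174.4]
orientation: [-180.0, 0.0, -24.4]
wrist_force: [0.0, -0.1, -2.0]
gripper_width: 11.2
grip_force: 68.2
[456.21251251 -18.33398903 174.22849817] [ 1.79998794e+02  3.97423389e-02 -2.43799643e+01]
[[-0.4125, -0.911, 0.0002, 170.9637], [-0.8656, 0.392, 0.3116, 384.8377], [-0.284, 0.1283, -0.9502, 440.3273], [0.0, 0.0, 0.0, 1.0]]
```

View pics/w3.png

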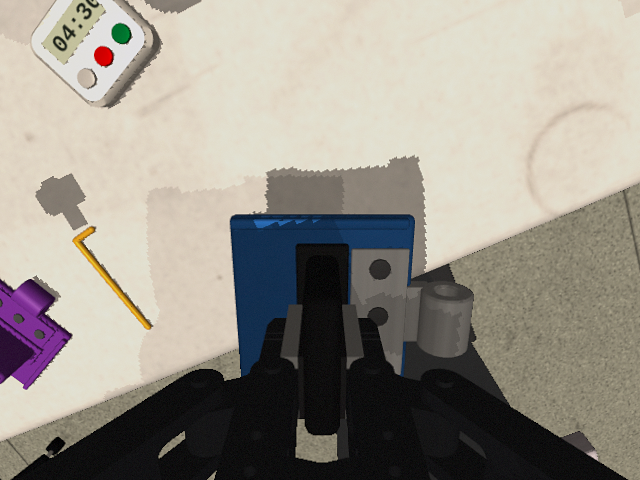

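The flap is held level, with its knuckle at (446,320). Next I'm carrying it near the loader, turned to the loader's approximate yaw.

```bash
python3 -m crank '[[[12.8,24.4,-3,0,0,0],[12.8,24.4,-3,0,0,0],[12.8,24.4,-3,0,0,0],[12.8,24.4,-3,0,0,0],[12.8,24.4,-3,0,0,0],[12.8,24.4,-3,0,0,0],[0,0,0,0,0,-6.1],[0,0,0,0,0,-6.1],[0,0,0,0,0,-6.1],[0,0,0,0,0,-6.1],[0,0,0,0,0,-6.1],[0,0,0,0,0,0],[0,0,0,0,0,0]]]'
python3 - <<'E'
from h import *
w=r.read_camera("wrist");cv2.imwrite("pics/w4.png",w["frame"][:,:,::-1])
o=r.observe();print(o["eef_pos"],o["orientation"])
E
```

```text
time_s: 8.45
eef_pos: [465.9, -183.4, 192.2]
orientation: [-180.0, 0.0, 6.0]
wrist_force: [-0.1, 1.3, -1.7]
gripper_width: 11.1
grip_force: 68.4
[ 465.878068   -183.43857335  192.26657159] [-1.79982004e+02  2.71902038e-02  5.99638994e+00]
```

View pics/w4.png

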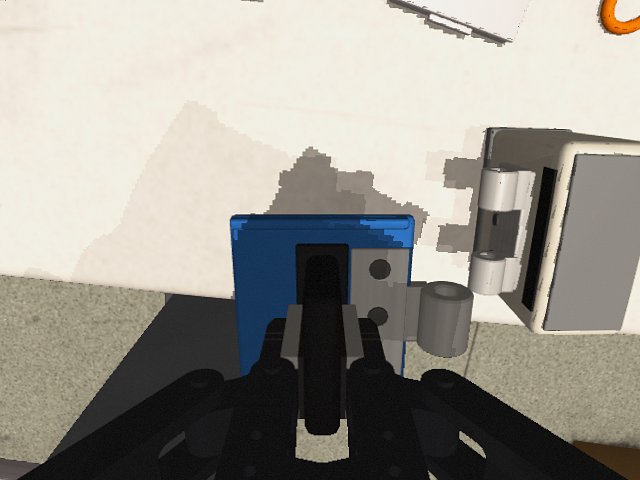

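Wrist view: the loader's knuckles are at (500,190) and (489,272), with the gap between them, and the flap's knuckle is at (446,320). I'll enlarge that region to pick edges.

```bash
python3 - <<'E'
import cv2
i=cv2.imread("pics/w4.png")[120:340,400:580]
i=cv2.convertScaleAbs(cv2.resize(i,None,fx=2.7,fy=2.7,interpolation=cv2.INTER_CUBIC),alpha=1,beta=0)
for k in range(0,180,20): cv2.line(i,(int(k*2.7),0),(int(k*2.7),6),(0,0,255),1)
for k in range(0,220,20): cv2.line(i,(0,int(k*2.7)),(6,int(k*2.7)),(0,0,255),1)
cv2.imwrite("pics/c4.png",i)
E
```

```text
(no output)
```

View pics/c4.png

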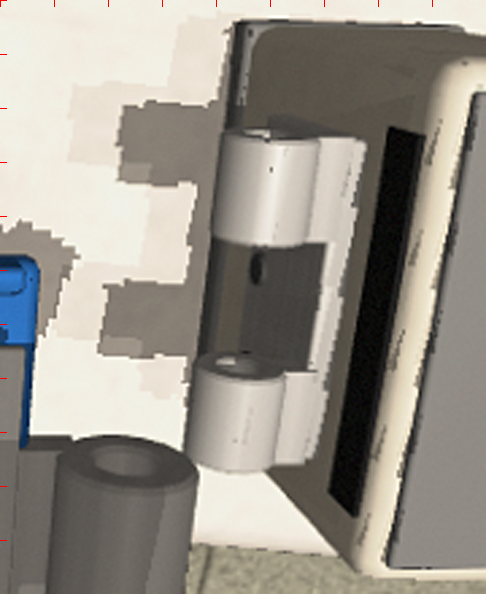

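```bash
python3 - <<'E'
from h import *
w=r.read_camera("wrist");o=r.observe();tcp=o["eef_pos"];print(tcp,o["orientation"])
px=lambda L:[(400+x/2.7,120+y/2.7) for x,y in L]
def mid(c,a,b,z):
    O,d=ray(c,px([a,b]));d/=np.linalg.norm(d,axis=1)[:,None];m=d.sum(0);return O+m*(z-O[2])/m[2]
A=mid(w,(221.2,145),(318,145),80);B=mid(w,(186.8,460),(275.3,460),80)
v=A-B;yaw=np.degrees(np.arctan2(v[1],v[0]));print("loader axis",A,B,yaw)
ux=np.array([np.cos(np.radians(yaw)),np.sin(np.radians(yaw)),0]);uy=np.array([-ux[1],ux[0],0])
f=onplane(w,px([(241,366)]),80)[0];e=onplane(w,px([(257,245),(232,471)]),90)
xs=[f@ux+14.5,e[0]@ux-14.5,e[1]@ux+36.5];print("mid x est",xs,"y est",A@uy,B@uy,f@uy)
zf=tcp[2]-24.4
F=onplane(w,px([(126.5,464)]),zf)[0];G=mid(w,(55,475),(197,475),zf);H=mid(w,(48,588),(185,588),zf)
ty=np.radians(o["orientation"][2]);tx=np.array([np.cos(ty),np.sin(ty),0]);tyv=np.array([-tx[1],tx[0],0])
print("flap axis",G,H,np.degrees(np.arctan2(*(G-H)[1::-1])))
d=F-tcp;print("flap hole rel tcp in flap axes: x",d@tx-12,"y",d@tyv,(G-tcp)@tyv,(H-tcp)@tyv)
E
```

```text
[ 465.95210376 -183.42617967  192.32533702] [-1.79988722e+02  1.89190125e-02  6.02710819e+00]
loader axis [ 518.79356113 -278.58994808   80.        ] [ 447.69136759 -286.51191934   80.        ] 6.35748619094241
mid x est [np.float64(450.40992240042596), np.float64(451.3508608672623), np.float64(451.6969484308811)] y est -334.32351865838604 -334.32351865838604 -333.9786239211747
flap axis [ 480.09065784 -230.44945082  167.92533702] [ 461.8335109  -232.77014323  167.92533702] 7.244101163153334
flap hole rel tcp in flap axes: x -1.1526349816889478 y -48.29048997364234 -48.24787582890736 -48.63875827662389
```

```bash
python3 -m crank '[[[2,13,0,0,0,-0.35],[2.5,13,0,0,0,0],[2.5,13,0,0,0,0],[2.5,13,0,0,0,0],[0,0,14,0,0,0],[0,0,14,0,0,0],[0,0,14,0,0,0],[0,0,13,0,0,0],[0,0,0,0,0,0],[0,0,0,0,0,0]]]'
python3 - <<'E'
from h import *
w=r.read_camera("wrist");cv2.imwrite("pics/w5.png",w["frame"][:,:,::-1])
o=r.observe();print(o["eef_pos"],o["orientation"])
t=r.read_camera("top");s=r.read_camera("scene")
cv2.imwrite("pics/t5.png",t["frame"][:,:,::-1]);cv2.imwrite("pics/s5.png",s["frame"][:,:,::-1])
a=cv2.resize(w["frame"][180:400,400:560,::-1],None,fx=2.7,fy=2.7,interpolation=cv2.INTER_CUBIC)
P=proj(s,[[477,-280,90]])[0].astype(int);print(P)
b=cv2.resize(s["frame"][P[1]-37:P[1]+37,P[0]-23:P[0]+23,::-1],(368,594),interpolation=cv2.INTER_CUBIC)
cv2.imwrite("pics/c5.png",np.hstack([a,b]))
E
```

```text
time_s: 9.8
eef_pos: [481.4, -234.1, 137.7]
orientation: [180.0, -0.0, 6.5]
wrist_force: [-0.6, 0.5, -1.9]
gripper_width: 11.2
grip_force: 68.5
[ 481.40370029 -234.15602678  137.88428092] [ 1.79985722e+02 -3.19612945e-02  6.46962123e+00]
[380 220]
```

View pics/c5.png

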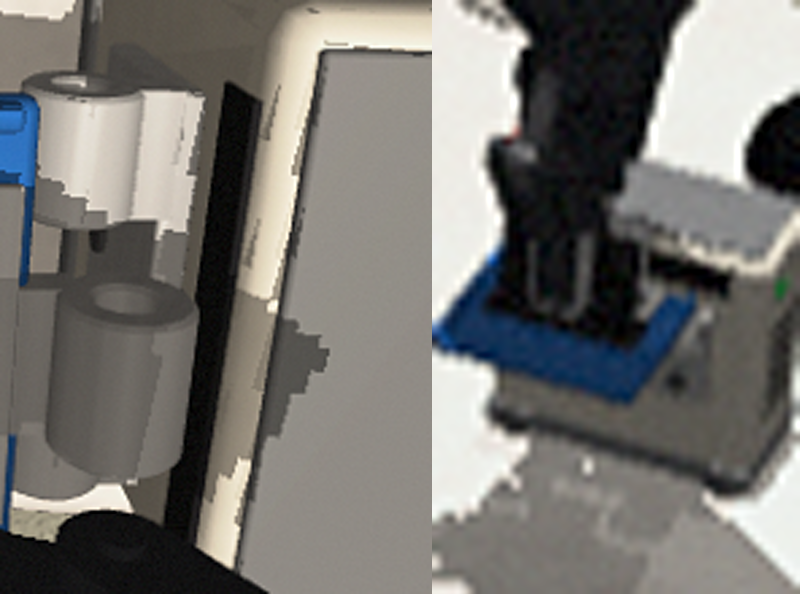

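```bash
python3 - <<'E'
from h import *
w=r.read_camera("wrist");o=r.observe();tcp=o["eef_pos"];print(tcp,o["orientation"])
px=lambda L:[(400+x/2.7,180+y/2.7) for x,y in L]
def mid(c,a,b,z):
    O,d=ray(c,px([a,b]));d/=np.linalg.norm(d,axis=1)[:,None];m=d.sum(0);return O+m*(z-O[2])/m[2]
y=np.radians(6.4);R=np.array([[np.cos(y),np.sin(y),0],[-np.sin(y),np.cos(y),0],[0,0,1]])
zf=tcp[2]-24.4
print("loader face+36.5",R@onplane(w,px([(84,86)]),80)[0],"bottoms +14.5,-36.5",R@onplane(w,px([(85,228)]),90)[0],R@onplane(w,px([(55,498)]),90)[0])
print("loader axis",R@mid(w,(25,95),(143,95),80))
print("flap face+12",R@onplane(w,px([(129,301)]),zf)[0],"bottom -12",R@onplane(w,px([(115,481)]),zf+10)[0])
print("flap axis",R@mid(w,(62,310),(197,310),zf),R@mid(w,(48,455),(183,455),zf),"tcp",R@tcp)
E
```

```text
[ 481.34715671 -234.16225766  137.84784463] [ 1.79987818e+02 -2.98270316e-02  6.46765423e+00]
loader face+36.5 [ 486.45966316 -334.8944839    80.        ] bottoms +14.5,-36.5 [ 465.47239746 -334.30335314   90.        ] [ 414.75080893 -333.41780004   90.        ]
loader axis [ 484.94493225 -334.9175707    80.        ]
flap face+12 [ 463.37984363 -335.03199688  113.44784463] bottom -12 [ 440.21741754 -332.56616295  123.44784463]
flap axis [ 461.96905859 -335.11829071  113.44784463] [ 438.13624973 -335.40488936  113.44784463] tcp [ 452.2455455  -286.35819312  137.84784463]
```

```bash
python3 -m crank '[[[-1.1,-0.3,0,0,0,0],[0,0,6,0,0,0],[0,0,6,0,0,0],[0,0,6,0,0,0],[0,0,6,0,0,0],[0,0,5,0,0,0],[0,0,4,0,0,0],[0,0,0,0,0,0],[0,0,0,0,0,0]]]'
python3 - <<'E'
from h import *
w=r.read_camera("wrist");o=r.observe();print(o["eef_pos"],o["orientation"],o["wrist_force"])
i=cv2.resize(w["frame"][190:390,395:555,::-1],None,fx=3,fy=3,interpolation=cv2.INTER_CUBIC)
i=cv2.convertScaleAbs(i,alpha=1.3)
t=r.read_camera("top");P=proj(t,[[477,-280,90]])[0].astype(int);print(P)
b=cv2.resize(t["frame"][P[1]-37:P[1]+38,P[0]-20:P[0]+20,::-1],(320,600),interpolation=cv2.INTER_CUBIC)
cv2.imwrite("pics/c6.png",np.hstack([i,b]))
E
```

```text
time_s: 11.12
eef_pos: [480.1, -233.9, 104.6]
orientation: [180.0, -0.0, 6.5]
wrist_force: [0.5, -0.1, -1.2]
gripper_width: 11.1
grip_force: 68.5
[ 480.14984271 -233.96785202  104.64625283] [ 1.79998284e+02 -1.10330675e-02  6.46618188e+00] [ 0.50802627 -0.81595073 -0.5477413 ]
[382 227]
```

View pics/c6.png

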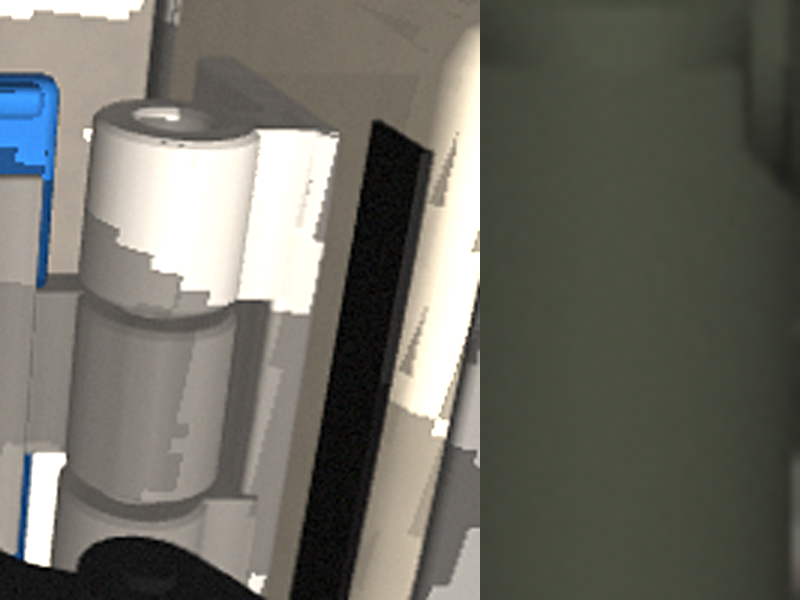

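The flap's knuckle now sits in the gap with no contact force. The gaps at both ends, (150,315) and (140,505) in the crop, look about equal. One last subpixel comparison of the silhouette edges.

```bash
python3 - <<'E'
from h import *
w=r.read_camera("wrist");g=cv2.GaussianBlur(cv2.cvtColor(w["frame"],cv2.COLOR_RGB2GRAY).astype(np.float32),(0,0),.8)
def edge(v,u0):
    d=np.abs(np.gradient(g[v]));k=np.arange(u0-5,u0+6);j=k[np.argmax(d[k])];a,b,c=d[j-1:j+2];return j+.5*(a-c)/(a-2*b+c)
y=np.radians(6.4);R=np.array([[np.cos(y),np.sin(y),0],[-np.sin(y),np.cos(y),0],[0,0,1]])
for n,(va,vb),(l0,l1),(r0,r1) in [("up",(242,280),(94,79),(257,240)),("flap",(302,345),(77,68),(234,218)),("low",(359,368),(62,58),(205,203))]:
    print(n)
    for v in np.linspace(va,vb,6).astype(int):
        s=(v-va)/(vb-va);L=edge(v,round(395+(l0+s*(l1-l0))/3));Q=edge(v,round(395+(r0+s*(r1-r0))/3))
        O,d=ray(w,[(L,v),(Q,v)]);d/=np.linalg.norm(d,axis=1)[:,None]
        m=d.sum(0);P=R@(O+m*(80-O[2])/m[2]);print(v,round(L,1),round(Q,1),P[:2].round(2))
for u in (440,445,450):
    print(u,[int(x) for x in g[285:310,u]],[int(x) for x in g[345:372,u]])
E
```

```text
up
242 424.0 480.6 [ 482.1  -334.34]
249 423.3 479.8 [ 479.36 -334.32]
257 422.4 478.6 [ 476.2  -334.26]
264 422.0 477.7 [ 473.4  -334.28]
272 421.2 476.6 [ 470.16 -334.24]
280 420.5 475.5 [ 466.87 -334.21]
flap
302 419.0 472.2 [ 457.62 -334.2 ]
310 418.3 471.2 [ 454.16 -334.19]
319 417.5 470.2 [ 450.22 -334.23]
327 416.9 469.2 [ 446.66 -334.25]
336 416.1 468.0 [ 442.59 -334.26]
345 415.3 466.9 [ 438.45 -334.25]
low
359 412.8 463.7 [ 431.88 -333.72]
360 412.6 463.5 [ 431.4 -333.7]
362 412.4 463.1 [ 430.45 -333.67]
364 412.2 463.3 [ 429.48 -333.77]
366 412.0 463.1 [ 428.52 -333.78]
368 411.8 462.6 [ 427.55 -333.72]
440 [111, 111, 111, 112, 112, 110, 105, 97, 92, 85, 71, 65, 65, 69, 77, 85, 88, 92, 97, 98, 98, 98, 98, 98, 98] [102, 102, 102, 102, 102, 102, 102, 102, 102, 102, 101, 97, 92, 77, 68, 67, 67, 70, 81, 97, 104, 109, 107, 76, 30, 15, 16]
445 [117, 117, 117, 118, 118, 117, 112, 103, 98, 95, 89, 74, 67, 67, 70, 79, 88, 92, 97, 101, 102, 102, 102, 102, 103] [106, 105, 106, 106, 105, 105, 105, 106, 110, 119, 122, 116, 97, 75, 67, 67, 67, 68, 77, 93, 103, 109, 112, 98, 60, 25, 15]
450 [123, 123, 122, 122, 122, 122, 120, 114, 103, 94, 86, 76, 69, 68, 71, 78, 88, 95, 100, 106, 108, 107, 107, 107, 107] [100, 100, 100, 99, 99, 100, 99, 99, 103, 112, 116, 106, 83, 69, 66, 67, 68, 72, 84, 99, 105, 110, 117, 117, 104, 69, 29]
```

Measured against the loader's axis, the flap is within 0.2 mm in y, about 0.7° in yaw, and near centre along the axis. One small trim, then I'll hand in.

```bash
python3 -m crank '[[[0.4,-0.1,0,0,0,0.4],[0.3,-0.1,0.1,0,0,0.3],[0,0,0,0,0,0],[0,0,0,0,0,0],[0,0,0,0,0,0],[0,0,0,0,0,0]]]'
python3 - <<'E'
from h import *
w=r.read_camera("wrist");g=cv2.GaussianBlur(cv2.cvtColor(w["frame"],cv2.COLOR_RGB2GRAY).astype(np.float32),(0,0),.8)
def edge(v,u0):
    d=np.abs(np.gradient(g[v]));k=np.arange(u0-5,u0+6);j=k[np.argmax(d[k])];a,b,c=d[j-1:j+2];return j+.5*(a-c)/(a-2*b+c)
y=np.radians(5.75);R=np.array([[np.cos(y),np.sin(y),0],[-np.sin(y),np.cos(y),0],[0,0,1]])
for n,(va,vb),(l0,l1),(r0,r1) in [("up",(242,280),(94,79),(257,240)),("flap",(302,345),(77,68),(234,218)),("low",(359,368),(62,58),(205,203))]:
    for v in np.linspace(va,vb,4).astype(int):
        s=(v-va)/(vb-va);L=edge(v,round(395+(l0+s*(l1-l0))/3));Q=edge(v,round(395+(r0+s*(r1-r0))/3))
        O,d=ray(w,[(L,v),(Q,v)]);d/=np.linalg.norm(d,axis=1)[:,None]
        m=d.sum(0);print(n,v,(R@(O+m*(80-O[2])/m[2]))[:2].round(2))
print([int(x) for x in g[285:310,445]],[int(x) for x in g[345:372,445]])
o=r.observe();print(o["eef_pos"],o["orientation"],o["wrist_force"],o["moment"])
E
```

```text
time_s: 12.02
eef_pos: [480.8, -233.6, 104.4]
orientation: [-180.0, 0.0, 5.8]
wrist_force: [1.4, -0.0, -1.5]
gripper_width: 10.8
grip_force: 68.4
up 242 [ 485.98 -328.86]
up 254 [ 481.28 -328.87]
up 267 [ 476.09 -328.87]
up 280 [ 470.78 -328.87]
flap 302 [ 461.54 -328.75]
flap 316 [ 455.48 -328.75]
flap 330 [ 449.26 -328.77]
flap 345 [ 442.41 -329.1 ]
low 359 [ 435.85 -328.75]
low 362 [ 434.41 -328.78]
low 365 [ 432.98 -328.79]
low 368 [ 431.53 -328.87]
[117, 117, 116, 117, 118, 117, 113, 105, 99, 95, 88, 74, 67, 66, 71, 79, 88, 93, 97, 101, 102, 102, 102, 102, 102] [106, 105, 105, 105, 105, 105, 105, 105, 109, 118, 122, 116, 101, 83, 70, 67, 66, 66, 71, 84, 98, 106, 109, 97, 59, 24, 15]
[ 480.75264195 -233.65619799  104.38214077] [-1.79993635e+02  1.14034377e-03  5.76716514e+00] [ 0.13965257 -0.30725025 -1.64687682] [ 0.06187458  0.01149113 -0.0341262 ]
```

The axes agree to about 0.1 mm, the gaps are even, and nothing touches the loader. Handing in.

```bash
python3 -c "
from station import r
print(r.close_job())"
```

```text
the job is handed in; nothing more can be done
None
```

I handed the job in at about 12 s, with the flap held level in the air and its knuckle centred between the loader's two knuckles. The wrist camera put the hole axes about 0.1 mm apart sideways; height (set from arm readings, not seen by camera) should be within about 0.5 mm. I measured no contact force on the loader, and the arm stayed clear of the pin and the other things.

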